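# Set the preheater's gated lever to its third slot

## Task

Set the board preheater to its third setting: push the lever on the blue preheater, which now stands somewhere in the left side of its H-shaped gate, into line with the cross channel, across to the right, then forward, away from the robot, fully home to the far end of the third slot (far right, marked with three pips). Only push it, never take it between the fingers, do not force it, and leave the lever of the grey extractor and everything else on the bench alone.

Things in the scene. Friction and masses are not known exactly. Their poses are not given: they have to be found in the camera images.
- preheater: Blue board preheater, 300 (x) x 260 (y) x 90 mm tall, fixed; a circuit board lies on the metal plate on its far half (tallest point 110 mm above the bench). Origin: centre of its underside; x points forward, from its front edge (which faces the robot) to its back, y to its left. The H gate is on the near half of its top, centred left to right.
- gate_center (a point): Centre of the H gate on the steel gate plate (96 mm above the bench, 85 mm in front of the preheater's centre), axes as the preheater. Two fore-and-aft slots, centre lines 22 mm left (+y) and right (-y) of this point, each 18 mm wide and reaching 36 mm forward and back, joined through the centre by one cross channel 18 mm wide. The rim measures 100 x 90 mm.
- third_slot (a point): Far end of the third slot (far right), at the height of the plate's top: 36 mm forward and 22 mm right of point gate_center, axes as the preheater. Raised pips on the rim mark the slot ends: 1 far left, 2 near left, 3 far right, 4 near right.
- lever_fore (a joint): Fore-and-aft angle of the H-gate lever, rad: 0 in line with the cross channel, + leans forward (preheater +x), -0.36 and +0.36 at the slot ends. Pivot: 76 mm straight below point gate_center. It can cross only within about 0.06 of 0 (rounded corners help a little). Friction of about 2 N at the grip; it stays where it is left. It starts anywhere along the left slots.
- lever_across (a joint): Sideways angle of the same lever, rad, about the same pivot: 0 upright, + leans right (preheater -y), - leans left; about -0.25 to -0.33 is in the left slots, 0.25 to 0.33 in the right ones. Friction of about 2 N at the grip; it stays where it is left.
- grip: The black soft rubber hand grip on top of the H-gate lever: an upright round grip 28 mm across and 34 mm long, on a steel shaft 10 mm thick. Origin at the lever's pivot; its z runs up the shaft, the grip reaching from 126 to 160 mm above the pivot.
- grip_center (a point): Centre of that grip, 143 mm up the shaft from the pivot: 163 mm above the bench when upright, up to 17 mm lower when leaning, so it rises by about 7 mm while it is pushed across and sinks again.
- extractor: Grey fume extractor of the same footprint (300 x 260 x 90 mm, its rear half 175 mm tall), fixed; it has a similar lever in a single straight slot. To be left alone.
- fan_grip (a point): Centre of the grip of the extractor's lever (same grip, 28 mm across, 34 mm long). To be left alone.
- flux_jar: Bystander: small round jar, 32 mm across, 36 mm tall, standing on the preheater's top left of the gate. Origin at the centre of its underside.
- solder_spool: Bystander: solder reel, 44 mm across, 30 mm tall, standing on the extractor's top right of its lever. Origin at the centre of its underside.
- syringe: Bystander: white flux syringe about 135 mm long lying on the mat. Origin near the middle of its length, at bench level.
- tweezers: Bystander: dark tweezers 125 mm long lying on the mat. Origin near the middle of its length, at bench level.
- driver: Bystander: screwdriver 160 mm long lying on the mat. Origin near the middle of its length, at bench level.
- tip_tin: Bystander: round tip-cleaner tin, 60 mm across, 24 mm tall. Origin at the centre of its underside.
- rinse_bottle: Bystander: white bottle, 56 mm across, 120 mm tall. Origin at the centre of its underside.

How it is judged:
On the way:
1. the lever has gone across the channel to the right-hand side (value of joint lever_across above 0.23 rad and value of joint lever_fore between -0.2 and 0.2 rad), for 0.02 s.
At the end, for the whole second after the job is handed in: The H-gate lever rests in the far right slot, leaning forward by more than 0.30 rad (the slot's end is at 0.36) and right by more than 0.22 rad, not moving (value of joint lever_fore above 0.3 rad and value of joint lever_across above 0.22 rad and velocity of joint lever_fore between -0.05 and 0.05 rad/s); the robot touches nothing.
It fails at once if the lever is forced (more than 45 N between the fingers and the grip) (contact force between the fingers and grip above 45 N).
It fails at once if the grip or its shaft is taken between the fingers (the point between the finger pads comes within 12 mm of the lever's axis, from 70 to 173 mm up from the pivot) (x of the grasp point in the frame of grip between -0.012 and 0.012 m and y of the grasp point in the frame of grip between -0.012 and 0.012 m and z of the grasp point in the frame of grip between 0.07 and 0.173 m).
It fails at once if the extractor's lever is moved by more than 12 mm (distance of fan_grip from where it was at the start of the episode above 0.012 m).
It fails at once if something loose on the bench or on the machines is moved or lifted by more than 20 mm (distance of any of flux_jar, solder_spool, syringe, tweezers, driver, tip_tin, rinse_bottle from where it was at the start of the episode above 0.02 m).
It also fails if it takes over 64 s, if anything falls off the work surface, if the arm or the gripper's body presses on something with over 40 N, if the wrist force passes 120 N, or if a joint passes its speed limit or range.

## Robot

A 7-joint arm with a two-finger parallel gripper is mounted at the origin on the work surface. World frame = base frame: x ahead of the robot, y to its left, z up, the work surface at z = 0. Lengths are in m, angles in rad, forces in N, time in s.
With the tool pointing down it reaches from about 0.35 to 0.9 m from the base axis. Payload 7.2 kg.
Tool frame: the origin (TCP) lies at the very end of the fingers, on their centre line; the grasp point (between the pads) lies 19 mm behind it (robot.grip_depth is the distance from the TCP to the grasp point, in m); z points along the fingers, y is the line along which they close (so a half turn about z gives the same grasp; the last joint's range is limited). The gripper opens to 85 mm and grips with 20 to 120 N. Pads are 22 mm wide; open, the fingers measure 114 mm over their backs; the gripper's body (76 mm by 85 mm) begins 54 mm behind the grasp point. The pads swing forward as they close: fully open they stand 13 mm farther back than shut.
Start: joints at [-1.275, 0.411, -0.013, 1.596, 0.006, 1.134, -0.082], TCP at [0.222, 0.584, 0.231] pointing down, gripper open.
Joint ranges: [-2.95, 2.95], [-0.29, 1.99], [-1.47, 1.44], [0.14, 2.54], [-1.03, 4.17], [0.13, 1.85], [-2.86, 2.86]. Speed limits (rad/s): [2.39, 2.39, 3.01, 3.01, 3.14, 3.14, 3.14].

## Interface

Orientations are given as a unit quaternion [x, y, z, w].
In Python, from rig import robot gives the robot as it stands.
- The arm moves only by the tool play_rows, never from a script. Its argument "plan" is a list that holds one entry, the list of rows, each a list of 7 numbers: the shift along the world's x, y, z each as a share of 0.1 m, from -1 to 1, then the turn, a rotation vector about the world's x, y, z each as a share of 180 degrees, from -1 to 1, then the closure in counts, from 0 (fully open) to 255 (shut). A call has exactly 10 rows; each row is the pose to reach, as a shift and turn from the pose commanded when the call began, turning the shorter way round; what a row does not reach only later rows make up. A row lasts 1/10 s, in which the tool goes at most 50 mm and 8.59 degrees, less where a joint would pass 70% of its speed; a pose out of reach is approached as far as the arm can. A call with a number of a shift or a turn outside -1 to 1 is refused whole. A call with a gripper value outside its range is refused whole. The fingers move at their own pace and stop on an object; the grip force is fixed at half the most. Time passes only in rows, so rows that repeat a pose let the fingers close, or fill a call up. It gives the time, the measured TCP pose, the force, the opening and the grip force at its end, in the units of the state.
- robot.state(): the state, without advancing time (a new reading comes with each control period).
- robot.camera(name): name is "scene" or "top" or "wrist"; returns the picture (384x512x3 uint8, red, green, blue); there is no depth.
- robot.calibration(name): a dict with "fx", "fy", "cx", "cy" (pixels), "T" (4x4, takes a point from camera to world coordinates); the wrist camera has in their place "tool_from_camera" (4x4, takes a point from camera to tool coordinates, whose origin is the TCP and whose axes are the flange's). Camera axes: x right, y down, z forward; pixel columns grow to the right and rows downward; lengths in m; the calibration is good to about 2 mm. The wrist camera is an equidistant fisheye: a pixel r from the principal point sees the ray r / f radians off the axis. A picture is of the moment at which its call begins: read the wrist's pose just before it. calibration takes no time and is no camera call.
- robot.close_job(): hands the job in; it is judged then, once.
The state is a dict: "time_s": time; "joint_positions": joint angles; "qvel": joint speeds; "joint_torque": joint torques, N m; "ee_pos": TCP position; "ee_rot": TCP orientation; "wrist_force": force on the tool from outside, world axes, zero at the start; "wrist_torque": the same for the moment, N m; "width": finger opening in m; "finger_force": force on a finger pad.
Only numpy, scipy, OpenCV 4.12 (cv2) and the standard library are available. Lean on these libraries where they do the work, as an engineer would, in place of code of your own. Each camera call takes 0.05 s, during which the arm holds its last target. There are 200 camera calls.

## Working session

There is one attempt and no reset: what is moved stays moved. The work goes in short steps, Python scripts to look and compute and a tool call to move; the robot and the scene stay as the last step left them, time stands still between calls to the robot, and variables do not carry over. Pictures are saved under pics/ and viewed, at most 10 in all, crops included, and the job is handed in when it is done.

Besides the shell and the picture viewer there is one more tool, called as a command line: name --argument value ..., lists and objects as JSON in quotes. play_rows: Moves the arm, as the interface text tells. Its arguments: {"type":"object","properties":{"plan":{"type":"array"}},"required":["plan"]}

```bash
mkdir -p pics; python3 - <<'E'
from rig import robot
import cv2,numpy as np
s=robot.state();print(s['time_s'],s['ee_pos'],s['ee_rot'],s['width'])
for n in ['scene','top']:
    im=robot.camera(n);cv2.imwrite(f'pics/{n}0.png',im[:,:,::-1]);c=robot.calibration(n);print(n,c['fx'],c['fy'],c['cx'],c['cy'],np.round(c['T'],4).tolist())
E
```

```text
0.0 [0.22224754 0.58358812 0.23042852] [ 1.80884194e-01  9.83504043e-01 -8.35583623e-04 -8.94058902e-05] 0.08531873488517704
scene 414.5732437715668 414.5732437715668 256.9060620240357 189.76833068407012 [[0.8512, 0.3871, -0.3543, 1.0389], [0.5247, -0.6159, 0.5876, -0.8468], [0.0093, -0.6861, -0.7274, 1.1475], [0.0, 0.0, 0.0, 1.0]]
top 348.3258302554456 348.3258302554456 258.2934155308765 189.8932073027989 [[-0.0264, -0.9913, 0.1288, 0.3896], [-0.9996, 0.0277, 0.0091, 0.0017], [-0.0126, -0.1285, -0.9916, 1.0947], [0.0, 0.0, 0.0, 1.0]]
```

View pics/scene0.png

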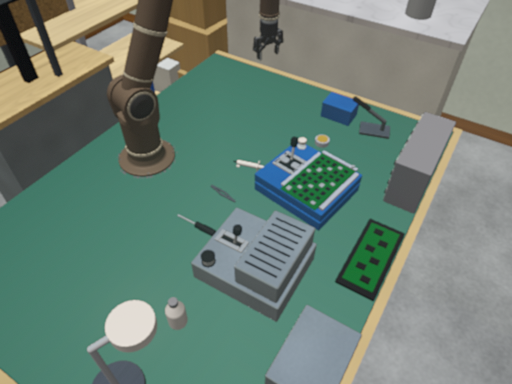

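View pics/top0.png

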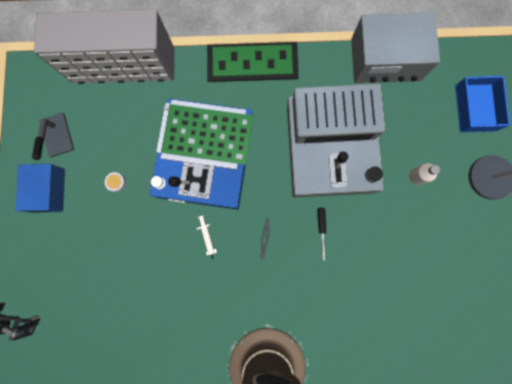

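The top view shows the preheater around (200,155), with its gate at about (197,180), the black grip at about (175,182) and the white jar at (157,182). I'll zoom in on both views.

```bash
python3 - <<'E'
import cv2,numpy as np
a=cv2.imread('pics/top0.png')[90:215,140:265]
b=cv2.imread('pics/scene0.png')[125:225,250:370]
a=cv2.resize(a,(480,480),interpolation=2);b=cv2.resize(b,(300,250),interpolation=2)
c=np.zeros((480,790,3),np.uint8);c[:,:480]=a;c[:250,485:785]=b
cv2.imwrite('pics/z0.png',c)
E
```

```text
(no output)
```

View pics/z0.png

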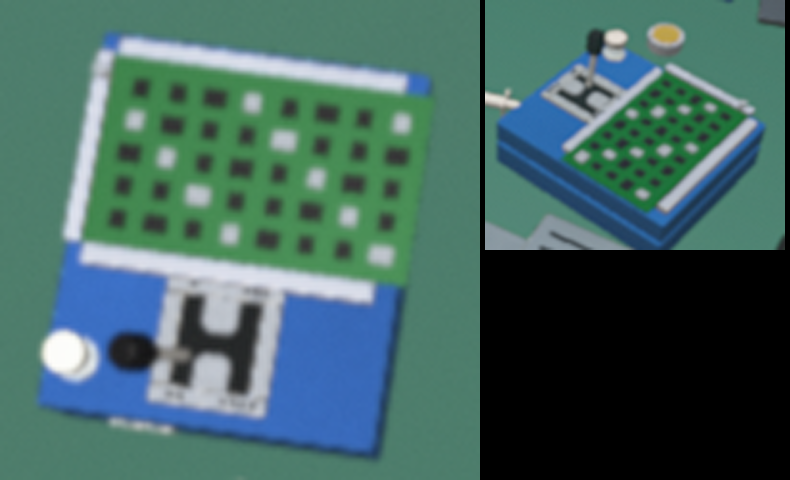

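The crop shows the gate rim corners at about (167,276), (284,290), (265,415) and (150,400). The grip is at about (132,352), leaning left over a point near the jar at (66,355). It sits roughly in line with the cross channel. Next I'll turn these into positions.

```bash
cat > h.py <<'E'
import numpy as np
from rig import robot
def ray(n,u,v):
    c=robot.calibration(n);T=np.array(c['T']);d=T[:3,:3]@np.array([(u-c['cx'])/c['fx'],(v-c['cy'])/c['fy'],1]);return T[:3,3],d/np.linalg.norm(d)
def plane(n,u,v,z):
    o,d=ray(n,u,v);return o+d*(z-o[2])/d[2]
def tri(a,b):
    (o,d),(p,e)=a,b;A=np.stack([d,-e],1);t=np.linalg.lstsq(A,p-o,rcond=None)[0];x,y=o+d*t[0],p+e*t[1];return (x+y)/2,np.linalg.norm(x-y)
E
python3 - <<'E'
from h import *
import cv2
t=lambda u,v:((u+.5)/3.84+139.5,(v+.5)/3.84+89.5)
B=np.array([plane('top',*t(*p),.09) for p in [(105,38),(432,78),(376,455),(40,405)]])
G=np.array([plane('top',*t(*p),.096) for p in [(167,276),(284,290),(265,415),(150,400)]])
print('B',B.round(3)[:,:2].tolist(),np.linalg.norm(B-np.roll(B,-1,0),axis=1))
print('G',G.round(3)[:,:2].tolist(),np.linalg.norm(G-np.roll(G,-1,0),axis=1),G.mean(0))
f=(B[0]+B[1]-B[2]-B[3])[:2];l=(B[0]+B[3]-B[1]-B[2])[:2]
yaw=np.arctan2(f[1],f[0]);print('yaw',yaw,np.arctan2(-l[0],l[1]))
c=B.mean(0);print('gate from body',c[:2]-.085*f/np.linalg.norm(f))
def blob(n,x0,x1,y0,y1):
    im=cv2.imread(f'pics/{n}0.png')[y0:y1,x0:x1];m=(im.max(2)<62).astype(np.uint8)
    k,L,s,ce=cv2.connectedComponentsWithStats(m);i=1+s[1:,4].argmax();print(n,s[i],ce[i]);return ce[i]+[x0,y0]
a=blob('top',166,181,172,192);b=blob('scene',286,300,133,153)
g,e=tri(ray('top',*a),ray('scene',*b));print('grip',a,b,g,e)
gc=np.r_[(c[:2]-.085*f/np.linalg.norm(f)+G.mean(0)[:2])/2,.02]
cs,sn=np.cos(yaw),np.sin(yaw);d=g-gc;r=np.array([cs*d[0]+sn*d[1],-sn*d[0]+cs*d[1],d[2]])
print('rel',r,np.linalg.norm(r),'fore',np.arctan2(r[0],r[2]),'right',np.arctan2(-r[1],r[2]))
j=plane('top',140+66/3.84,90+353/3.84,.126);print('jar',j)
E
```

```text
B [[0.803, 0.279], [0.762, 0.023], [0.469, 0.072], [0.514, 0.327]] [0.25955854 0.29770559 0.25836191 0.29313319]
G [[0.609, 0.229], [0.596, 0.14], [0.501, 0.155], [0.514, 0.242]] [0.09029674 0.0964897  0.08783757 0.09580239] [0.55499867 0.19118968 0.096     ]
yaw -0.1642052621091297 -0.16611223185647186
gate from body [0.55296655 0.18922692]
top [ 3  6 12  8 75] [8.32 9.4 ]
scene [ 5  5  6  9 43] [7.6744186 8.6744186]
grip [174.32 181.4 ] [293.6744186 141.6744186] [0.54133354 0.23974699 0.15181096] 0.0016605976245233339
rel [-0.02057693  0.0468046   0.13181096] 0.14137966779616745 fore -0.1548594963421988 right -0.3412010800358462
jar [0.54603533 0.29532359 0.126     ]
```

play_rows --plan '[[[0.1,-0.12,0,0,0,0.01,255],[0.2,-0.25,0,0,0,0.02,255],[0.3,-0.38,0,0,0,0.03,255],[0.4,-0.5,0,0,0,0.04,255],[0.5,-0.62,0,0,0,0.05,255],[0.6,-0.75,0,0,0,0.06,255],[0.7,-0.88,0,0,0,0.064,255],[0.82,-1,0,0,0,0.064,255],[0.82,-1,0,0,0,0.064,255],[0.82,-1,0,0,0,0.064,255]]]'

```text
time_s: 1.1
ee_pos: [0.3041, 0.4843, 0.2312]
ee_rot: [0.082, 0.997, 0.0, -0.0]
wrist_force: [-0.3, 0.1, 0.1]
width: 0.0003
finger_force: 0.0
```

play_rows --plan '[[[0.1,-0.12,0,0,0,0,255],[0.2,-0.25,0,0,0,0,255],[0.3,-0.38,0,0,0,0,255],[0.4,-0.5,0,0,0,0,255],[0.5,-0.62,0,0,0,0,255],[0.6,-0.75,0,0,0,0,255],[0.7,-0.88,0,0,0,0,255],[0.82,-1,0,0,0,0,255],[0.82,-1,0,0,0,0,255],[0.82,-1,0,0,0,0,255]]]'

```text
time_s: 2.1
ee_pos: [0.3866, 0.3838, 0.2314]
ee_rot: [0.082, 0.997, 0.0, -0.0]
wrist_force: [-0.1, 0.4, 0.1]
width: -0.0001
finger_force: 0.0
```

play_rows --plan '[[[0.1,-0.12,0,0,0,0,255],[0.2,-0.25,0,0,0,0,255],[0.3,-0.38,0,0,0,0,255],[0.4,-0.5,0,0,0,0,255],[0.5,-0.62,0,0,0,0,255],[0.6,-0.75,0,0,0,0,255],[0.7,-0.88,0,0,0,0,255],[0.82,-1,0,0,0,0,255],[0.82,-1,0,0,0,0,255],[0.82,-1,0,0,0,0,255]]]'

```text
time_s: 3.1
ee_pos: [0.4677, 0.285, 0.2312]
ee_rot: [0.081, 0.997, 0.0, -0.0]
wrist_force: [-0.4, -0.2, -0.2]
width: 0.0003
finger_force: 0.0
```

play_rows --plan '[[[0.1,-0.12,0,0,0,0,255],[0.2,-0.25,0,0,0,0,255],[0.28,-0.38,0,0,0,0,255],[0.28,-0.38,-0.2,0,0,0,255],[0.28,-0.38,-0.4,0,0,0,255],[0.28,-0.38,-0.6,0,0,0,255],[0.28,-0.38,-0.8,0,0,0,255],[0.28,-0.38,-0.9,0,0,0,255],[0.28,-0.38,-0.9,0,0,0,255],[0.28,-0.38,-0.9,0,0,0,255]]]'

```text
time_s: 4.1
ee_pos: [0.4964, 0.2469, 0.1418]
ee_rot: [0.081, 0.997, 0.0, 0.0]
wrist_force: [0.9, 0.3, 0.3]
width: 0.0
finger_force: 0.0
```

```bash
python3 - <<'E'
from h import *
import cv2
a=robot.camera('wrist')[:,:,::-1];cv2.imwrite('pics/w1.png',a)
E
```

```text
(no output)
```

View pics/w1.png

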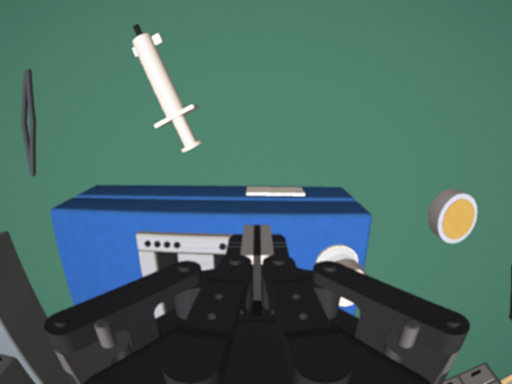

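The wrist view shows the closed fingers in front of the gate with the jar clear on the right, at about (340,265). The fingers hide the grip. I'll push forward about 41 mm and check from the top camera.

play_rows --plan '[[[0.06,-0.01,0,0,0,0,255],[0.12,-0.02,0,0,0,0,255],[0.17,-0.03,0,0,0,0,255],[0.22,-0.035,0,0,0,0,255],[0.26,-0.04,0,0,0,0,255],[0.3,-0.05,0,0,0,0,255],[0.34,-0.055,0,0,0,0,255],[0.38,-0.06,0,0,0,0,255],[0.4,-0.065,0,0,0,0,255],[0.4,-0.065,0,0,0,0,255]]]'

```text
time_s: 5.15
ee_pos: [0.5368, 0.2394, 0.1413]
ee_rot: [0.081, 0.997, -0.0, 0.0]
wrist_force: [-0.3, 0.2, 0.3]
width: -0.0001
finger_force: 0.2
```

play_rows --plan '[[[-0.1,0.02,0,0,0,0,255],[-0.25,0.04,0,0,0,0,255],[-0.4,0.065,0,0,0,0,255],[-0.6,0.1,0,0,0,0,255],[-0.8,0.13,0.2,0,0,0,255],[-0.8,0.13,0.4,0,0,0,255],[-0.8,0.13,0.6,0,0,0,255],[-0.8,0.13,0.8,0,0,0,255],[-0.8,0.13,0.9,0,0,0,255],[-0.8,0.13,0.9,0,0,0,255]]]'

```text
time_s: 6.15
ee_pos: [0.4565, 0.2531, 0.2325]
ee_rot: [0.081, 0.997, 0.001, 0.001]
wrist_force: [-0.4, -0.1, -0.4]
width: -0.0002
finger_force: 0.0
```

```bash
python3 - <<'E'
from h import *
import cv2
a=robot.camera('top')[:,:,::-1];b=robot.camera('scene')[:,:,::-1]
cv2.imwrite('pics/top1.png',a);cv2.imwrite('pics/scene1.png',b)
c=np.zeros((480,790,3),np.uint8);c[:,:480]=cv2.resize(a[90:215,140:265],(480,480),interpolation=2);c[:250,485:785]=cv2.resize(b[125:225,250:370],(300,250),interpolation=2)
cv2.imwrite('pics/z1.png',c)
E
```

```text
(no output)
```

View pics/z1.png

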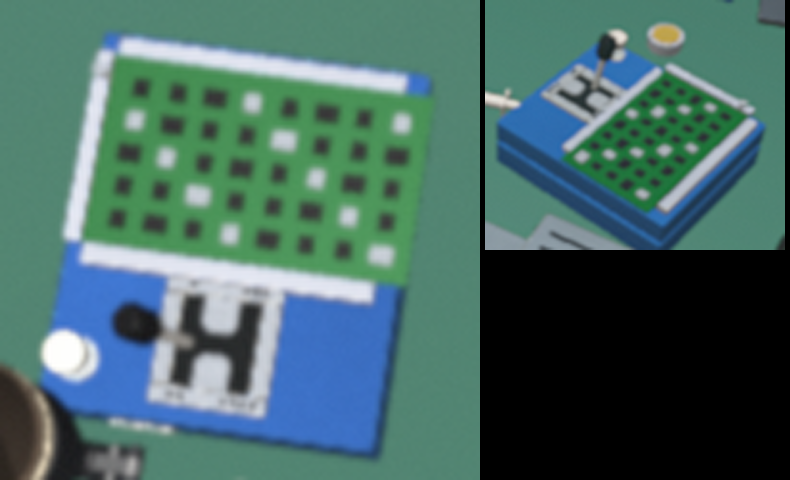

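The grip is now at crop (136,322), and the shaft meets the plate at (187,341), in line with the cross channel. I'll get the angles.

```bash
cat >> h.py <<'E'
import cv2
def blob(f,x0,x1,y0,y1):
    im=cv2.imread(f)[y0:y1,x0:x1];m=(im.max(2)<62).astype(np.uint8)
    k,L,s,ce=cv2.connectedComponentsWithStats(m);i=1+s[1:,4].argmax();print(f,s[i]);return ce[i]+[x0,y0]
def rel(p,gc=(.554,.190,.02),yaw=-.165):
    d=np.asarray(p)-gc;cs,sn=np.cos(yaw),np.sin(yaw);return np.array([cs*d[0]+sn*d[1],-sn*d[0]+cs*d[1],d[2]])
E
python3 - <<'E'
from h import *
a=blob('pics/top1.png',167,182,166,185);b=blob('pics/scene1.png',288,302,135,155)
g,e=tri(ray('top',*a),ray('scene',*b));r=rel(g);print(g,e,r,np.linalg.norm(r),np.arctan2(r[0],r[2]),np.arctan2(-r[1],r[2]))
E
```

```text
pics/top1.png [ 3  4 12  9 75]
pics/scene1.png [ 8  5  6  9 41]
[0.56153218 0.23656876 0.15347674] 0.001948989944356192 [-0.00021915  0.04717345  0.13347674] 0.14156773677382392 -0.0016418512768178615 -0.33971901089713374
```

play_rows --plan '[[[0.1,0.02,0.1,0,0,0.04,255],[0.2,0.05,0.1,0,0,0.08,255],[0.3,0.1,0.1,0,0,0.12,255],[0.4,0.15,0.1,0,0,0.16,255],[0.5,0.17,0.1,0,0,0.2,255],[0.6,0.17,0.1,0,0,0.24,255],[0.7,0.17,0.1,0,0,0.28,255],[0.8,0.17,0.1,0,0,0.32,255],[0.9,0.17,0.1,0,0,0.36,255],[1.0,0.17,0.1,0,0,0.4,255]]]'

```text
time_s: 7.25
ee_pos: [0.5561, 0.2693, 0.2394]
ee_rot: [-0.522, 0.853, 0.0, -0.001]
wrist_force: [0.3, -0.0, 0.1]
width: 0.0
finger_force: 0.0
```

play_rows --plan '[[[0.13,0,0,0,0,0.04,255],[0.13,0,0,0,0,0.08,255],[0.13,0,0,0,0,0.1,255],[0.13,0,0,0,0,0.1,255],[0.13,0,0,0,0,0.1,255],[0.13,0,0,0,0,0.1,255],[0.13,0,0,0,0,0.1,255],[0.13,0,0,0,0,0.1,255],[0.13,0,0,0,0,0.1,255],[0.13,0,0,0,0,0.1,255]]]'

```text
time_s: 8.25
ee_pos: [0.5694, 0.2696, 0.2413]
ee_rot: [-0.647, 0.762, -0.0, 0.0]
wrist_force: [-0.0, 0.0, 0.2]
width: -0.0001
finger_force: 0.0
```

play_rows --plan '[[[0,0,-0.15,0,0,0,255],[0,0,-0.3,0,0,0,255],[0,0,-0.45,0,0,0,255],[0,0,-0.6,0,0,0,255],[0,0,-0.7,0,0,0,255],[0,0,-0.8,0,0,0,255],[0,0,-0.88,0,0,0,255],[0,0,-0.96,0,0,0,255],[0,0,-0.98,0,0,0,255],[0,0,-0.98,0,0,0,255]]]'

```text
time_s: 9.25
ee_pos: [0.5694, 0.2696, 0.1431]
ee_rot: [-0.647, 0.762, 0.0, -0.0]
wrist_force: [0.1, -0.5, -0.3]
width: 0.0003
finger_force: 0.0
```

play_rows --plan '[[[-0.01,-0.06,0,0,0,0,255],[-0.02,-0.12,0,0,0,0,255],[-0.03,-0.18,0,0,0,0,255],[-0.04,-0.24,0,0,0,0,255],[-0.05,-0.3,0,0,0,0,255],[-0.06,-0.36,0,0,0,0,255],[-0.07,-0.42,0,0,0,0,255],[-0.08,-0.48,0,0,0,0,255],[-0.09,-0.54,0,0,0,0,255],[-0.1,-0.6,0,0,0,0,255]]]'

```text
time_s: 10.25
ee_pos: [0.5593, 0.2092, 0.1433]
ee_rot: [-0.647, 0.762, 0.0, 0.0]
wrist_force: [-0.3, 2.5, 1.2]
width: 0.0002
finger_force: 1.2
```

play_rows --plan '[[[-0.01,-0.05,0,0,0,0,255],[-0.016,-0.1,0,0,0,0,255],[-0.024,-0.15,0,0,0,0,255],[-0.032,-0.2,0,0,0,0,255],[-0.04,-0.24,0,0,0,0,255],[-0.044,-0.26,0,0,0,0,255],[-0.047,-0.28,0,0,0,0,255],[-0.05,-0.3,0,0,0,0,255],[-0.05,-0.3,0,0,0,0,255],[-0.05,-0.3,0,0,0,0,255]]]'

```text
time_s: 11.25
ee_pos: [0.5544, 0.1795, 0.1433]
ee_rot: [-0.647, 0.762, -0.0, -0.0]
wrist_force: [-0.2, 0.4, 0.3]
width: 0.0002
finger_force: 0.6
```

Now I'll back off left, rise, and look.

play_rows --plan '[[[0.02,0.1,0,0,0,0,255],[0.03,0.2,0,0,0,0,255],[0.03,0.2,0.15,0,0,0,255],[0.03,0.2,0.3,0,0,0,255],[0.03,0.2,0.5,0,0,0,255],[-0.1,0.2,0.7,0,0,-0.04,255],[-0.3,0.2,0.9,0,0,-0.08,255],[-0.5,0.2,0.95,0,0,-0.12,255],[-0.7,0.2,0.95,0,0,-0.16,255],[-0.9,0.2,0.95,0,0,-0.2,255]]]'

```text
time_s: 12.25
ee_pos: [0.4636, 0.2005, 0.2387]
ee_rot: [-0.378, 0.926, 0.0, 0.0]
wrist_force: [-0.7, -0.3, -0.8]
width: -0.0003
finger_force: 0.0
```

play_rows --plan '[[[-0.1,-0.1,0,0,0,-0.04,255],[-0.1,-0.2,0,0,0,-0.08,255],[-0.1,-0.3,0,0,0,-0.12,255],[-0.1,-0.4,0,0,0,-0.16,255],[-0.1,-0.45,0,0,0,-0.2,255],[-0.1,-0.45,0,0,0,-0.24,255],[-0.1,-0.45,0,0,0,-0.28,255],[-0.1,-0.45,0,0,0,-0.3,255],[-0.1,-0.45,0,0,0,-0.3,255],[-0.1,-0.45,0,0,0,-0.3,255]]]'

```text
time_s: 13.25
ee_pos: [0.4544, 0.1552, 0.2383]
ee_rot: [0.08, 0.997, -0.0, 0.0]
wrist_force: [0.4, 0.3, -0.5]
width: 0.0001
finger_force: 0.0
```

```bash
python3 - <<'E'
from h import *
a=robot.camera('top')[:,:,::-1];b=robot.camera('scene')[:,:,::-1]
cv2.imwrite('pics/top2.png',a);cv2.imwrite('pics/scene2.png',b)
c=np.zeros((480,790,3),np.uint8);c[:,:480]=cv2.resize(a[90:215,140:265],(480,480),interpolation=2);c[:250,485:785]=cv2.resize(b[125:225,250:370],(300,250),interpolation=2)
cv2.imwrite('pics/z2.png',c)
E
```

```text
(no output)
```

View pics/z2.png

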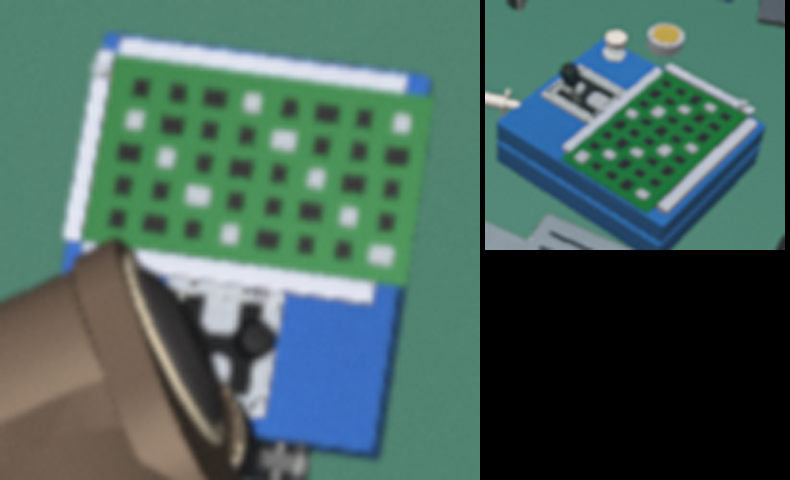

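The grip is at crop (255,338), on the right side, and the jar hasn't moved.

```bash
python3 - <<'E'
from h import *
t=(255.5/3.84+139.5,338.5/3.84+89.5); s=((570-485+.5)/2.5+249.5,73.5/2.5+124.5)
g,e=tri(ray('top',*t),ray('scene',*s));r=rel(g);print(g,e,r,np.linalg.norm(r),np.arctan2(r[0],r[2]),np.arctan2(-r[1],r[2]))
b=blob('pics/scene2.png',277,291,146,160)
g=plane('top',*t,.158);r=rel(g);print(b,r,np.arctan2(r[0],r[2]),np.arctan2(-r[1],r[2]))
E
```

```text
[0.54773612 0.15097817 0.16117238] 0.0015417791635158563 [ 0.00023062 -0.03952071  0.14117238] 0.14660007340725043 0.0016336067131668382 0.27295905046177826
pics/scene2.png [ 4  5  8  9 43]
[283.93023256 154.81395349] [ 0.00120998 -0.03834294  0.138     ] 0.008767766756404892 0.2710114539298493
```

play_rows --plan '[[[0.2,0.02,-0.1,0,0,0,255],[0.38,0.04,-0.2,0,0,0,255],[0.38,0.04,-0.35,0,0,0,255],[0.38,0.04,-0.5,0,0,0,255],[0.38,0.04,-0.65,0,0,0,255],[0.38,0.04,-0.75,0,0,0,255],[0.38,0.04,-0.85,0,0,0,255],[0.38,0.04,-0.92,0,0,0,255],[0.38,0.04,-0.96,0,0,0,255],[0.38,0.04,-0.96,0,0,0,255]]]'

```text
time_s: 14.35
ee_pos: [0.4923, 0.1586, 0.142]
ee_rot: [0.081, 0.997, -0.0, -0.0]
wrist_force: [0.8, -0.3, 1.1]
width: -0.0001
finger_force: 0.0
```

play_rows --plan '[[[0.06,-0.01,0,0,0,0,255],[0.12,-0.02,0,0,0,0,255],[0.18,-0.03,0,0,0,0,255],[0.24,-0.04,0,0,0,0,255],[0.3,-0.05,0,0,0,0,255],[0.35,-0.06,0,0,0,0,255],[0.4,-0.067,0,0,0,0,255],[0.45,-0.075,0,0,0,0,255],[0.5,-0.083,0,0,0,0,255],[0.55,-0.09,0,0,0,0,255]]]'

```text
time_s: 15.35
ee_pos: [0.5476, 0.1494, 0.1422]
ee_rot: [0.081, 0.997, -0.0, -0.0]
wrist_force: [-2.0, -0.5, 0.2]
width: -0.0001
finger_force: 1.1
```

play_rows --plan '[[[0.02,-0.003,0,0,0,0,255],[0.04,-0.006,0,0,0,0,255],[0.06,-0.01,0,0,0,0,255],[0.08,-0.013,0,0,0,0,255],[0.1,-0.016,0,0,0,0,255],[0.11,-0.018,0,0,0,0,255],[0.12,-0.02,0,0,0,0,255],[0.13,-0.021,0,0,0,0,255],[0.14,-0.022,0,0,0,0,255],[0.15,-0.024,0,0,0,0,255]]]'

```text
time_s: 16.35
ee_pos: [0.5625, 0.1472, 0.1423]
ee_rot: [0.081, 0.997, 0.0, 0.0]
wrist_force: [-2.4, -0.1, -0.2]
width: -0.0003
finger_force: 1.0
```

play_rows --plan '[[[0.003,0,0,0,0,0,255],[0.006,-0.001,0,0,0,0,255],[0.009,-0.001,0,0,0,0,255],[0.012,-0.002,0,0,0,0,255],[0.015,-0.002,0,0,0,0,255],[0.018,-0.003,0,0,0,0,255],[0.02,-0.003,0,0,0,0,255],[0.02,-0.003,0,0,0,0,255],[0.02,-0.003,0,0,0,0,255],[0.02,-0.003,0,0,0,0,255]]]'

```text
time_s: 17.35
ee_pos: [0.5645, 0.1469, 0.1423]
ee_rot: [0.081, 0.997, 0.0, 0.0]
wrist_force: [-2.1, -1.2, -1.0]
width: 0.0001
finger_force: 0.9
```

play_rows --plan '[[[0.003,0,0,0,0,0,255],[0.006,-0.001,0,0,0,0,255],[0.009,-0.001,0,0,0,0,255],[0.012,-0.002,0,0,0,0,255],[0.015,-0.002,0,0,0,0,255],[0.018,-0.003,0,0,0,0,255],[0.02,-0.003,0,0,0,0,255],[0.02,-0.003,0,0,0,0,255],[0.02,-0.003,0,0,0,0,255],[0.02,-0.003,0,0,0,0,255]]]'

```text
time_s: 18.35
ee_pos: [0.5664, 0.1466, 0.1423]
ee_rot: [0.081, 0.997, 0.0, 0.0]
wrist_force: [-3.1, 0.7, -0.2]
width: -0.0003
finger_force: 0.9
```

play_rows --plan '[[[0.003,0,0,0,0,0,255],[0.006,-0.001,0,0,0,0,255],[0.009,-0.001,0,0,0,0,255],[0.012,-0.002,0,0,0,0,255],[0.015,-0.002,0,0,0,0,255],[0.015,-0.002,0,0,0,0,255],[0.015,-0.002,0,0,0,0,255],[0.015,-0.002,0,0,0,0,255],[0.015,-0.002,0,0,0,0,255],[0.015,-0.002,0,0,0,0,255]]]'

```text
time_s: 19.35
ee_pos: [0.5679, 0.1464, 0.1423]
ee_rot: [0.081, 0.997, 0.0, 0.0]
wrist_force: [-1.3, 0.6, -1.2]
width: 0.0001
finger_force: 0.8
```

play_rows --plan '[[[0.003,0,0,0,0,0,255],[0.006,-0.001,0,0,0,0,255],[0.009,-0.001,0,0,0,0,255],[0.012,-0.002,0,0,0,0,255],[0.015,-0.002,0,0,0,0,255],[0.015,-0.002,0,0,0,0,255],[0.015,-0.002,0,0,0,0,255],[0.015,-0.002,0,0,0,0,255],[0.015,-0.002,0,0,0,0,255],[0.015,-0.002,0,0,0,0,255]]]'

```text
time_s: 20.35
ee_pos: [0.5694, 0.1462, 0.1423]
ee_rot: [0.081, 0.997, 0.0, 0.0]
wrist_force: [-1.9, 0.7, -0.3]
width: 0.0003
finger_force: 0.8
```

```bash
python3 - <<'E'
from h import *
b=robot.camera('scene')[:,:,::-1];cv2.imwrite('pics/scene3.png',b)
cv2.imwrite('pics/z3.png',cv2.resize(b[115:205,240:360],(800,600),interpolation=2))
E
```

```text
(no output)
```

View pics/z3.png

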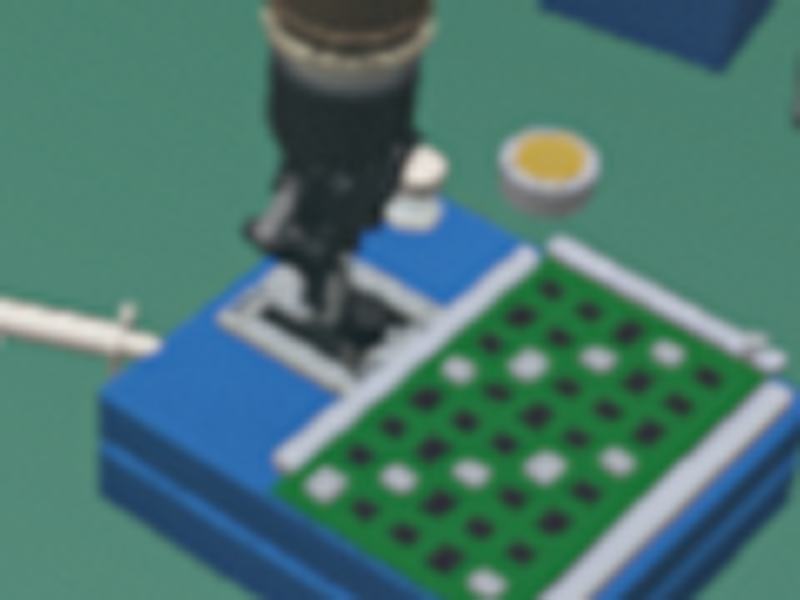

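The grip is ahead of the fingertips at crop (365,315), near the far end of the right slot.

```bash
python3 - <<'E'
from h import *
for z in (.145,.15,.155):
    r=rel(plane('scene',294.3,161.8,z));print(r,np.arctan2(r[0],r[2]),np.arctan2(-r[1],r[2]))
E
```

```text
[ 0.04359674 -0.03325349  0.125     ] 0.33558211558590717 0.2600059245618759
[ 0.04661456 -0.03779145  0.13      ] 0.3442922218528442 0.28290618768965814
[ 0.04963239 -0.04232941  0.135     ] 0.35230894381258887 0.3038422701388697
```

play_rows --plan '[[[0.003,0,0,0,0,0,255],[0.006,-0.001,0,0,0,0,255],[0.009,-0.001,0,0,0,0,255],[0.012,-0.002,0,0,0,0,255],[0.015,-0.002,0,0,0,0,255],[0.015,-0.002,0,0,0,0,255],[0.015,-0.002,0,0,0,0,255],[0.015,-0.002,0,0,0,0,255],[0.015,-0.002,0,0,0,0,255],[0.015,-0.002,0,0,0,0,255]]]'

```text
time_s: 21.4
ee_pos: [0.5706, 0.1461, 0.1422]
ee_rot: [0.081, 0.997, -0.0, -0.0]
wrist_force: [-5.5, 0.2, -1.0]
width: -0.0001
finger_force: 2.3
```

The force has risen to 5.5 N, so the lever is against the slot end. I'll back off and check.

play_rows --plan '[[[-0.1,0.016,0,0,0,0,255],[-0.25,0.04,0,0,0,0,255],[-0.4,0.065,0,0,0,0,255],[-0.6,0.1,0,0,0,0,255],[-0.8,0.13,0.1,0,0,0,255],[-1,0.16,0.3,0,0,0,255],[-1,0.16,0.5,0,0,0,255],[-1,0.16,0.7,0,0,0,255],[-1,0.16,0.9,0,0,0,255],[-1,0.16,0.9,0,0,0,255]]]'

```text
time_s: 22.4
ee_pos: [0.4731, 0.1627, 0.2356]
ee_rot: [0.081, 0.997, 0.002, 0.004]
wrist_force: [0.2, -0.7, -1.3]
width: -0.0002
finger_force: 0.0
```

play_rows --plan '[[[-0.2,0.2,0,0,0,0,255],[-0.4,0.4,0,0,0,0,255],[-0.5,0.6,0,0,0,0,255],[-0.5,0.8,0,0,0,0,255],[-0.5,1,0,0,0,0,255],[-0.5,1,0,0,0,0,255],[-0.5,1,0,0,0,0,255],[-0.5,1,0,0,0,0,255],[-0.5,1,0,0,0,0,255],[-0.5,1,0,0,0,0,255]]]'

```text
time_s: 23.4
ee_pos: [0.4212, 0.2613, 0.2324]
ee_rot: [0.082, 0.997, 0.0, 0.0]
wrist_force: [0.9, -0.6, -0.1]
width: 0.0004
finger_force: 0.0
```

```bash
python3 - <<'E'
from h import *
a=robot.camera('top')[:,:,::-1];b=robot.camera('scene')[:,:,::-1]
c=np.zeros((480,790,3),np.uint8);c[:,:480]=cv2.resize(a[90:215,140:265],(480,480),interpolation=2);c[:250,485:785]=cv2.resize(b[125:225,250:370],(300,250),interpolation=2)
cv2.imwrite('pics/z4.png',c)
E
```

```text
(no output)
```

View pics/z4.png

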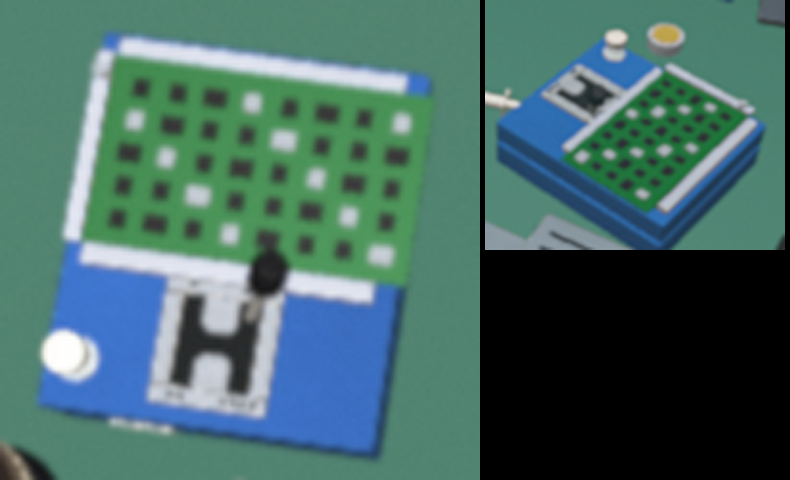

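```bash
python3 - <<'E'
from h import *
t=(267.5/3.84+139.5,272.5/3.84+89.5)
r=rel(plane('top',*t,.149));th=np.arctan2(r[0],r[2]),np.arctan2(-r[1],r[2]);print(r,np.linalg.norm(r),th)
if th[0]>.33 and th[1]>.24: print(robot.close_job())
E
```

```text
[ 0.05135516 -0.03767368  0.129     ] 0.14386680952117978 (np.float64(0.37886914357845375), np.float64(0.2841418336166996))
the job is handed in; nothing more can be done
None
```

The lever is home at the far end of the third slot and the job is handed in: my last camera check put it at about 0.36–0.38 rad forward and 0.28 rad right, and the force readings I took never passed about 6 N.

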